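Put the grille back on the drip tray

ROBOT

A 7-joint arm with a two-finger parallel gripper is mounted at the origin on a cart in front of the work surface, level with it; the furniture and walls round the work are solid. World frame = base frame: x ahead of the robot, y to its left, z up, the work surface at z = 0. Lengths are in m, angles in rad, forces in N, time in s.
With the tool pointing down it reaches from about 0.425 to 0.875 m from the base axis. Payload 4.7 kg.
Tool frame: the origin (TCP) lies midway between the tips of the shut fingers; the grasp point (between the pads) lies 19 mm behind it; z points along the fingers, y is the line along which they close (so a half turn about z gives the same grasp; the last joint's range is limited). The gripper opens to 87 mm and grips with 3 to 60 N. Pads are 19 mm wide; open, the fingers measure 117 mm over their backs; the gripper's body (75 mm by 190 mm) begins 51 mm behind the grasp point.
Start: joints at [1.29, 0.321, -0.07, 1.45, 0.023, 1.371, -0.057], TCP at [0.189, -0.622, 0.223] pointing down, gripper open.
Joint ranges: [-2.86, 2.86], [-0.3, 2.09], [-1.38, 1.24], [0.06, 2.45], [-1.56, 4.7], [0.09, 2.05], [-2.69, 2.69]. Speed limits (rad/s): [2.57, 2.57, 3.14, 3.14, 3.14, 3.14, 3.14].

INTERFACE

Orientations are given as a rotation vector (axis times angle).
In Python, from bench import ctrl gives the robot as it stands.
- The arm moves only by the shell command python3 inch.py 'ROWS' [FORCE]. ROWS is rows parted by semicolons, their numbers by spaces, 1 to 20 of them, each of 5 numbers: dx, dy, dz in m, then a turn about the tool's z in rad, then the opening from 0.0 (shut) to 1.0 (fully open); each row is the pose to reach, as a shift and turn from the pose commanded when the command began, along the tool's axes at that moment; what a row does not reach only later rows make up. A row lasts 1/10 s, in which the tool goes at most 0.05 m and 0.15 rad, less where a joint would pass 70% of its speed; a pose out of reach is approached as far as the arm can. The fingers move at their own pace and stop on an object; FORCE is the grip in N (left out, the last holds). Time passes only in rows, so rows that do not move let the fingers close. It prints the time, the measured TCP pose, the force, the opening and the grip force at its end.
- ctrl.get_state(): the state, without advancing time (a new reading comes with each control period).
- ctrl.get_image(name): name is "side" or "top" or "wrist"; returns the picture (480x640x3 uint8, red, green, blue); there is no depth.
- ctrl.camera_model(name): a dict with "vertical_fov" (degrees; the focal length in pixels is half the picture's height over the tangent of half this angle, whatever the lens; pixels are square), "cx", "cy" (the principal point, pixels), "rvec" (rotation vector, rad) and "tvec" (3), from world to camera coordinates, as OpenCV has them; the wrist camera has in their place "hand_eye" (4x4, takes a point from camera to tool coordinates, whose origin is the TCP and whose axes are the flange's). Camera axes: x right, y down, z forward; pixel columns grow to the right and rows downward; lengths in m; the calibration is good to about 2 mm. The wrist camera is an equidistant fisheye: a pixel r from the principal point sees the ray r / f radians off the axis. A picture is of the moment at which its call begins: read the wrist's pose just before it. camera_model takes no time and is no camera call.
- ctrl.close_job(): hands the job in; it is judged then, once.
The state is a dict: "time": time; "joint_positions": joint angles; "qd": joint speeds; "joint_torque": joint torques, N m; "position": TCP position; "tool_rot": TCP orientation; "ft_force": force on the tool from outside, world axes, zero at the start; "torque": the same for the moment, N m; "grip_width": opening from 0.0 (shut) to 1.0 (fully open); "grip_force": force on a finger pad.
Only numpy, scipy, OpenCV 4.12 (cv2) and the standard library are available. Lean on these libraries where they do the work, as an engineer would, in place of code of your own. Each camera call takes 0.05 s, during which the arm holds its last target. There are 200 camera calls.

TASK

The washed steel grille of the coffee maker lies flat on the pull-out board and is too thin to get hold of there: press on its rubber pad and slide it to a side edge of the board until one end sticks out well past the edge, lift it by that end, and lay it crosswise over the rims of the drip tray and let go. Then take it again across its middle, turn it in line with the tray and lower it in at the finger notches, so that it lies flat on the ledge inside the rim. Leave the other things on the board where they are.

Things in the scene. Friction and masses are not known exactly. Their poses are not given: they have to be found in the camera images.
- grille: Flat slotted dark steel drip grille, 190 mm long (its own y) x 60 mm wide (its own x) x 2 mm thick, about 120 g; origin at the centre of its underside, z up. In its middle a black rubber cup pad, 46 (x) x 32 mm, 1 mm proud. Lies on the left or right half of the board, its length within 0.3 rad of world y. Closed fingertips pressed on the pad with 5 to 15 N drag it along; on bare steel they slip.
- grille_end_a (a point): Middle of the grille's end edge on its own +y side, on the underside, 95 mm from the origin.
- grille_end_b (a point): Middle of the grille's end edge on its own -y side, on the underside, 95 mm from the origin.
- drip_tray: Loose dark grey plastic drip tray, 203 mm long (its own x, within 0.3 rad of world x) x 73 mm wide (its own y) x 44 mm high to the rim, walls 4 mm, about 0.5 kg, on rubber feet; origin at the centre of its underside, at board height. A small low tongue sticks out 9 mm at its +x end. It stands on the half of the board where the grille is not.
- tray_seat (a point): Centre of the tray's recess at ledge height, 38 mm above the tray's origin: the centre of the grille's underside belongs here, the grille's length along the tray's x. The recess is 195 x 65 mm, its ledge 7.5 mm wide and 6 mm below the rim; below the ledge the tray is hollow down to 6 mm above the origin.
- tray_notch (a point): Foot of the finger notch in the middle of the tray's +y long wall, 20 mm above the tray's origin; the -y wall has the same. Each notch is 36 mm wide along the wall, open at the top, right through wall and ledge, so that fingers holding the grille across its middle can go down in them.
- board_edge_left (a point): Point on the left side edge of the pull-out board (y = 0.247, top surface z = 0). The edge runs straight along world x; the free board spans x = 0.33 to 0.70, 42 mm thick, with free room for fingers beside and below the edge.
- board_edge_right (a point): Point on the right side edge of the pull-out board (y = -0.317, top surface z = 0); straight along world x like the left one, with the same free room.
- coffee_cup: Cream cup, 69 mm across, 67 mm high, standing at the back of the board; origin at the centre of its foot. Leave it.
- drink_can: Red drink can, 54 mm across, 134 mm high, standing at the back; origin at the centre of its foot. Leave it.
- spice_jar: Small spice jar with a dark cap, 45 mm across, 105 mm high, at the back; origin at the centre of its foot. Leave it.
- tin: Food tin, 86 mm across, 40 mm high, at the back; origin at the centre of its foot. Leave it.
- peeler: Blue vegetable peeler, 170 mm long (its own x), 25 mm wide, 18 mm high, lying between the grille and the tray, pointing away from the robot; origin at the centre of its underside. Leave it.

How it is judged:
On the way, in this order (a step that is already met when the one before it is completed fails the run):
1. the grille lies on the board with one end at least 20 mm past a side edge of the board ((world y of any of grille_end_a, grille_end_b below -0.337 m or world y of any of grille_end_a, grille_end_b above 0.267 m) and angle between grille's own z axis and vertical below 0.06 rad and height (world z) of grille between -0.004 and 0.004 m), for 0.2 s.
2. the grille rests crosswise (at least 50 degrees to the tray's length) on the rims of the drip tray, level, let go by the gripper (z of grille in the frame of drip_tray between 0.0415 and 0.047 m and horizontal distance between grille and drip_tray below 0.06 m and angle between the y axis of grille and the x axis of drip_tray, either way round above 0.87 rad and angle between grille's own z axis and vertical below 0.06 rad and contact force between grille and the arm below 0.1 N and contact force between grille and the fingers below 0.1 N and linear speed of grille below 0.03 m/s), for 0.2 s.
At the end, for the whole second after the job is handed in: The grille lies flat on the ledge inside the tray's rim: underside 35.5 to 40 mm above the tray's origin, centres within 6 mm, in line within 0.08 rad, parallel within 0.03 rad; tray level on the board; both at rest and let go; the other things within 30 mm of where they stood (z of grille in the frame of drip_tray between 0.0355 and 0.04 m and horizontal distance between grille and drip_tray below 0.006 m and angle between the y axis of grille and the x axis of drip_tray, either way round below 0.08 rad and angle between the z axis of grille and the z axis of drip_tray, either way round below 0.03 rad and angle between drip_tray's own z axis and vertical below 0.03 rad and height (world z) of drip_tray between -0.004 and 0.004 m and linear speed of each of grille, drip_tray below 0.02 m/s and contact force between grille and the fingers below 0.1 N); the robot touches nothing.
It fails at once if cup, can, spice jar, tin or peeler shifted by more than 30 mm, or cup, can or jar tipped (distance of any of coffee_cup, drink_can, spice_jar, tin, peeler from where it was at the start of the episode above 0.03 m or angle between any of coffee_cup, drink_can, spice_jar's own z axis and vertical above 0.4 rad).
It fails at once if the grille dropped off the board (height (world z) of grille below -0.05 m).
It also fails if it takes over 72 s, if anything falls off the work surface, if the arm or the gripper's body presses on something with over 40 N, if the wrist force passes 120 N, or if a joint passes its speed limit or range.

## Working session

There is one attempt and no reset: what is moved stays moved. The work goes in short steps, Python scripts to look and compute and a shell command to move; the robot and the scene stay as the last step left them, time stands still between calls to the robot, and variables do not carry over. Pictures are saved under pics/ and viewed, at most 13 in all, crops included, and the job is handed in when it is done.

```bash
ls; mkdir -p pics; python3 - <<'E'
from bench import ctrl
import cv2
s=ctrl.get_state(); print(s)
for n in ("top","side"):
    cv2.imwrite(f"pics/{n}0.png",ctrl.get_image(n)[:,:,::-1]); print(ctrl.camera_model(n))
print(ctrl.camera_model("wrist"))
E
```

```text
bench.py
inch.py
pics
{'time': 0.0, 'joint_positions': array([ 1.29006084,  0.3218237 , -0.07006563,  1.45166661,  0.02261945,
        1.37080608, -0.05689304]), 'qd': array([-5.79713460e-04, -7.39437994e-04, -2.92408818e-05, -9.97012754e-04,
        7.93468590e-04,  1.06653377e-03, -5.61219130e-04]), 'joint_torque': array([-3.93158427e-05, -4.91286993e+01, -4.03884519e-01, -3.12536895e+01,
       -6.40479103e-02,  4.37580119e-02,  1.82288863e-04]), 'position': array([ 0.18865152, -0.62144288,  0.22146513]), 'tool_rot': array([-3.10565855e+00, -4.61211430e-01,  6.33166814e-04]), 'ft_force': array([-0.37055745,  0.32555923,  0.12666165]), 'torque': array([-0.03821506,  0.03628186, -0.03703692]), 'grip_force': 0.0, 'grip_width': 1.002048913773368}
{'vertical_fov': 57.01756222554532, 'cx': 317.21419429825903, 'cy': 238.9846359392502, 'rvec': array([ 2.08926507, -2.12895882,  0.21820598]), 'tvec': array([-0.01243193,  0.56670778,  0.79536632])}
{'vertical_fov': 47.496831301424486, 'cx': 320.3451300596053, 'cy': 233.19239001080263, 'rvec': array([ 0.46653501, -2.69389161,  1.20557948]), 'tvec': array([0.51739947, 0.17177992, 0.78249397])}
{'vertical_fov': 65.70646984690485, 'cx': 320.15229509416383, 'cy': 241.8594728099499, 'hand_eye': array([[ 1.20612044e-03, -9.62386829e-01, -2.71680209e-01,
         7.46637685e-02],
       [ 9.99999236e-01,  1.08753401e-03,  5.87054581e-04,
         1.25477096e-04],
       [-2.69512132e-04, -2.71680709e-01,  9.62387406e-01,
        -1.61497851e-01],
       [ 0.00000000e+00,  0.00000000e+00,  0.00000000e+00,
         1.00000000e+00]])}
```
View pics/top0.png

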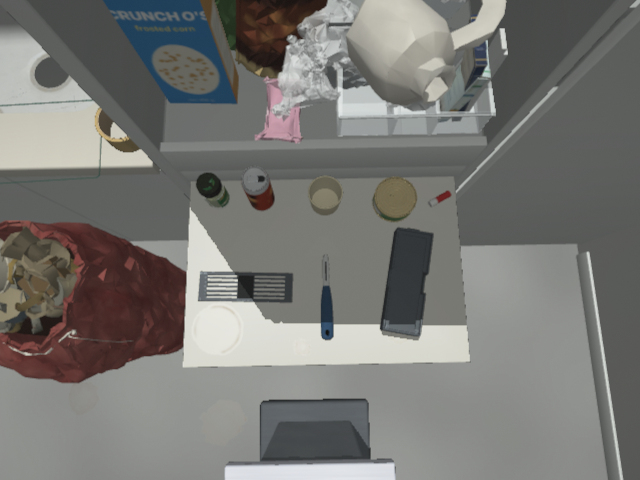

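The top view shows the grille on the left half (cols 199–292, rows 272–302), the tray on the right (cols 382–432, rows 228–338) and the peeler in between at col 326. I'll enlarge both.

```bash
cat > h.py <<'E'
import numpy as np, cv2
from scipy.spatial.transform import Rotation as R
from bench import ctrl
def ray(n,uv,z,state=None):
    """pixels -> world points at height z (fixed cameras or wrist)"""
    m=ctrl.camera_model(n); f=240/np.tan(np.radians(m["vertical_fov"])/2)
    uv=np.atleast_2d(np.array(uv,float)); d=(uv-[m["cx"],m["cy"]])/f
    if n=="wrist":
        r=np.linalg.norm(d,axis=1,keepdims=True)+1e-12
        dc=np.hstack([d/r*np.sin(r),np.cos(r)]); H=m["hand_eye"]; T=R.from_rotvec(state["tool_rot"])
        o=T.apply(H[:3,3])+state["position"]; dw=T.apply(dc@H[:3,:3].T)
    else:
        Rm=R.from_rotvec(m["rvec"]); o=Rm.inv().apply(-m["tvec"]); dw=Rm.inv().apply(np.hstack([d,np.ones((len(d),1))]))
    return o+dw*((z-o[2])/dw[:,2:])
def snap(n,name,crop=None,k=1):
    s=ctrl.get_state(); im=ctrl.get_image(n)[:,:,::-1]; cv2.imwrite(f"pics/{name}_raw.png",im)
    if crop: x0,y0,x1,y1=crop; im=im[y0:y1,x0:x1]
    cv2.imwrite(f"pics/{name}.png",cv2.resize(im,None,fx=k,fy=k,interpolation=cv2.INTER_CUBIC)); return s
def move(p,yaw=None):
    """shift in tool axes from present pose to TCP p; yaw = wanted world angle of the tool's y axis"""
    s=ctrl.get_state(); T=R.from_rotvec(s["tool_rot"])
    print("t",round(s["time"],2),"pos",s["position"].round(4),"tool shift",T.inv().apply(np.array(p)-s["position"]).round(4))
    Y=T.as_matrix()[:,1]; a=np.arctan2(Y[1],Y[0]); print("tool y world angle",a.round(4),"tool z",T.as_matrix()[:,2].round(4),"q",s["joint_positions"].round(2))
    if yaw is not None:
        e=(yaw-a+np.pi/2)%np.pi-np.pi/2; print("turn about tool z",round(-e,4),"(tool down)")
E
python3 - <<'E'
import cv2,numpy as np
im=cv2.imread("pics/top0.png")
a=cv2.resize(im[255:345,182:302],None,fx=6,fy=6,interpolation=2)[:540]
b=cv2.resize(im[220:345,372:442],None,fx=4.3,fy=4.3,interpolation=2)
o=np.zeros((600,800,3),np.uint8)
a=cv2.resize(im[260:315,182:302],(480,220),interpolation=2)
b=cv2.resize(im[220:345,372:442],(308,550),interpolation=2)
o[:220,:480]=a; o[:550,485:793]=b
c=cv2.resize(cv2.imread("pics/side0.png"),(480,360)); o[230:590,:480]=c
cv2.imwrite("pics/c1.png",o)
from h import *
print(ray("top",[[187,290],[465,290]],0).round(3)); move([.5,0,.2],0)
E
```

```text
[[ 0.479  0.243  0.   ]
 [ 0.468 -0.319  0.   ]]
t 0.1 pos [ 0.1887 -0.6215  0.2216] tool shift [ 0.4785 -0.5041  0.0224]
tool y world angle -1.2759 tool z [-6.0e-04  1.6e-03 -1.0e+00] q [ 1.29  0.32 -0.07  1.45  0.02  1.37 -0.06]
turn about tool z -1.2759 (tool down)
```

View pics/c1.png

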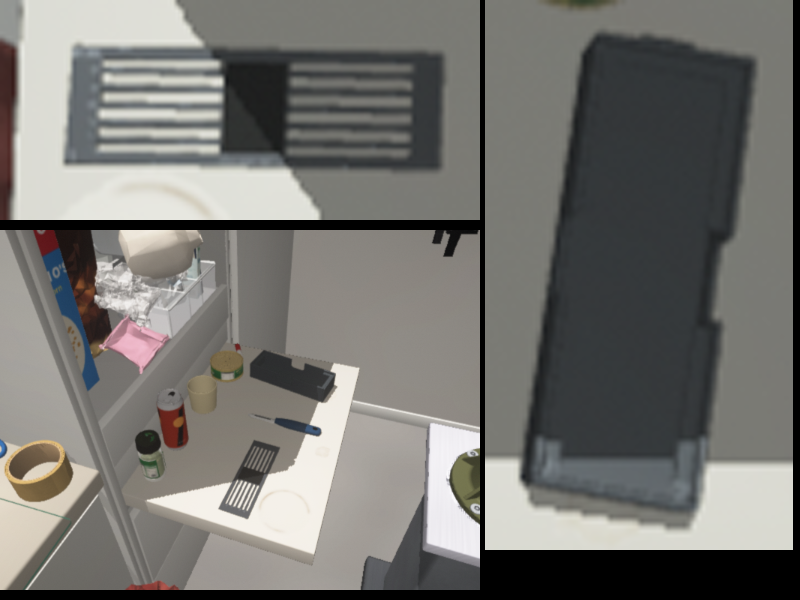

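The grille's corners are at raw pixels (200,271.5), (292.5,273.8), (292,301.8) and (198.3,300.8). The tray's rim corners are at about (397.5,228.6), (432.9,233.6), (419.3,335.5) and (381.8,329.5).

```bash
cat >> h.py <<'E'
def rect(P,L,W):
    """fit of a L x W rectangle (corners in order ++ +- -- -+ of length, width); centre, angle of length axis, residual mm"""
    from scipy.optimize import least_squares
    P=np.array(P)[:,:2]; Q=np.array([[1,1],[1,-1],[-1,-1],[-1,1]])*[L/2,W/2]
    d=P[0]+P[1]-P[2]-P[3]; a0=np.arctan2(d[1],d[0])
    g=lambda v:((Q@np.array([[np.cos(v[2]),np.sin(v[2])],[-np.sin(v[2]),np.cos(v[2])]])+v[:2]-P)).ravel()
    r=least_squares(g,[*P.mean(0),a0]); return r.x.round(4),(r.fun.reshape(-1,2)*1000).round(1).tolist()
E
python3 - <<'E'
from h import *
G=ray("top",[[292,301.8],[292.5,273.8],[200,271.5],[198.3,300.8]],.002)
print(rect(G[[2,3,0,1]],.19,.06))   # length toward +y
T=ray("top",[[397.5,228.6],[432.9,233.6],[419.3,335.5],[381.8,329.5]],.044)
print(rect(T,.203,.073))
E
```

```text
(array([0.4824, 0.1236, 1.5327]), [[-59.5, 2.4], [59.8, -1.1], [58.1, -2.5], [-58.4, 1.2]])
(array([ 0.4842, -0.1968, -0.1991]), [[3.3, 1.2], [0.4, -1.2], [-2.9, -0.8], [-0.8, 0.8]])
```

```bash
T=".386 -.271 0 -1.238 0"; python3 inch.py '.386 -.271 0 -1.238 0;.386 -.271 0 -1.238 0;.386 -.271 0 -1.238 0;.386 -.271 0 -1.238 0;.386 -.271 0 -1.238 0;.386 -.271 0 -1.238 0;.386 -.271 0 -1.238 0;.386 -.271 0 -1.238 0;.386 -.271 0 -1.238 0;.386 -.271 0 -1.238 0;.386 -.271 0 -1.238 0;.386 -.271 0 -1.238 0;.386 -.271 0 -1.238 0;.386 -.271 0 -1.238 0' 20
python3 - <<'E'
from h import *
s=snap("wrist","w1"); print(s["position"],s["tool_rot"],s["ft_force"]); import pickle; pickle.dump(s,open("s_w1.pkl","wb"))
move([.4824,.1236,.1],-.038)
E
```

```text
time: 1.5
position: [0.4784, -0.2522, 0.2223]
tool_rot: [-2.267, -2.175, 0.001]
ft_force: [0.7, -0.5, 0.5]
grip_width: 0.0
grip_force: 0.0
[ 0.47836678 -0.25224098  0.22233558] [-2.26652825e+00 -2.17515369e+00  1.12497409e-03] [ 0.71681752 -0.52676509  0.50217159]
t 1.55 pos [ 0.4785 -0.252   0.2224] tool shift [ 0.3755 -0.0114  0.1223]
tool y world angle -0.0408 tool z [-5.e-04 -3.e-04 -1.e+00] q [ 0.9   0.12 -0.5   1.71  0.06  1.33  0.35]
turn about tool z -0.0028 (tool down)
```

View pics/w1.png

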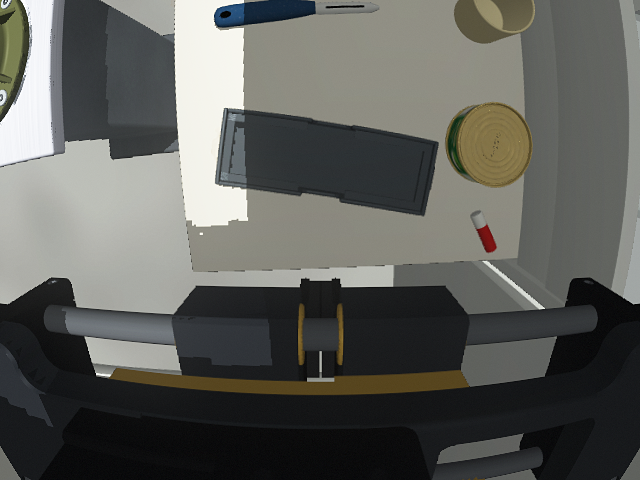

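The wrist view shows the tray's rim corners at about (438,142), (424,214), (216,184) and (224,109), with its notches near cols 320–350. The area around it is clear.

```bash
python3 - <<'E'
from h import *; import pickle
s=pickle.load(open("s_w1.pkl","rb"))
print(rect(ray("wrist",[[438,142],[424,214],[216,184],[224,109]],.044,s),.203,.073))
im=cv2.imread("pics/w1_raw.png")
cv2.imwrite("pics/w1c.png",cv2.resize(im[98:222,206:446],None,fx=3.3,fy=3.3,interpolation=2))
E
python3 inch.py '.3755 -.0114 .02 0 0;.3755 -.0114 .02 0 0;.3755 -.0114 .02 0 0;.3755 -.0114 .02 0 0;.3755 -.0114 .02 0 0;.3755 -.0114 .02 0 0;.3755 -.0114 .02 0 0;.3755 -.0114 .02 0 0;.3755 -.0114 .02 0 0;.3755 -.0114 .02 0 0' 20
```

```text
(array([ 0.4866, -0.1973, -0.187 ]), [[1.6, 1.3], [1.4, -1.8], [-2.0, -0.8], [-1.0, 1.3]])
time: 2.55
position: [0.4824, 0.1243, 0.2024]
tool_rot: [2.263, 2.178, -0.001]
ft_force: [0.5, -0.0, 0.5]
grip_width: 0.007
grip_force: 0.0
```

View pics/w1c.png

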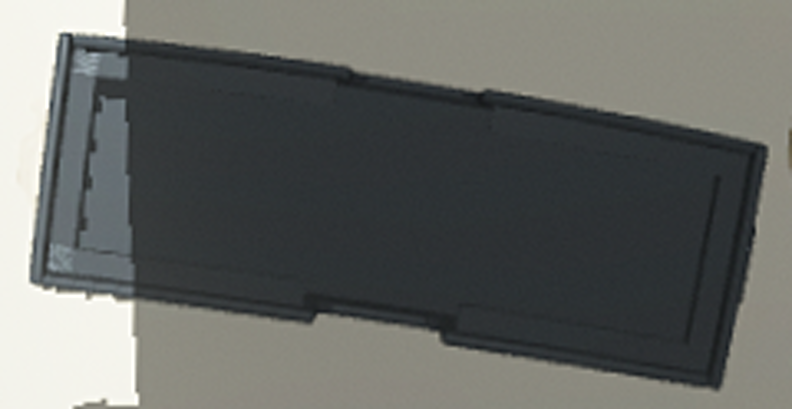

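```bash
python3 - <<'E'
from h import *; import pickle
s=snap("wrist","w2",(120,60,520,300),2); pickle.dump(s,open("s_w2.pkl","wb")); print(s["ft_force"]); move([.4824,.1236,.1],-.038)
E
```

```text
[ 0.45773793 -0.04406279  0.49483619]
t 2.6 pos [0.4826 0.1233 0.2024] tool shift [ 0.0004 -0.0002  0.1024]
tool y world angle -0.0403 tool z [-2.e-04 -1.e-03 -1.e+00] q [ 0.53  0.05 -0.85  1.82  0.04  1.28 -0.37]
turn about tool z -0.0023 (tool down)
```

View pics/w2.png

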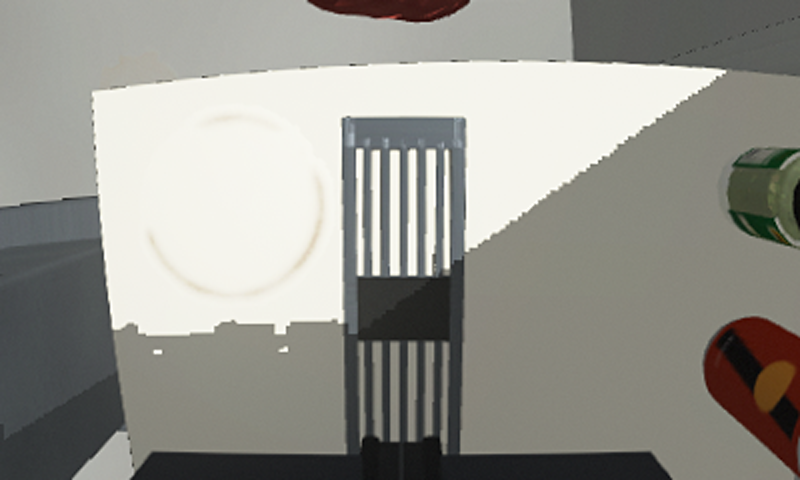

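The grille's far end corners are at raw (291,119) and (352.5,119). The pad corners are at (298.5,198.5), (344.5,198.5), (344.5,230) and (298.5,230). The bag lies well below, beyond the edge.

```bash
python3 - <<'E'
from h import *; import pickle
s=pickle.load(open("s_w2.pkl","rb"))
print(ray("wrist",[[291,119],[352.5,119]],.002,s).round(4)); P=ray("wrist",[[298.5,198.5],[344.5,198.5],[344.5,230],[298.5,230]],.003,s); print(P.round(4),P.mean(0))
print("edge",ray("wrist",[[310,91]],0,s))
s=pickle.load(open("s_w1.pkl","rb"))
print(ray("wrist",[[332,121.6],[321.2,192.5]],.044,s).round(4))
E
python3 inch.py '0 0 .05 0 0;0 0 .1 0 0;0 0 .15 0 0;0 0 .185 0 0;0 0 .185 0 0;0 0 .185 0 0' 20
python3 inch.py '0 0 .008 0 0;0 0 .01 0 0;0 0 .01 0 0'
```

```text
[[0.4583 0.2197 0.002 ]
 [0.5173 0.2176 0.002 ]]
[[0.4621 0.1416 0.003 ]
 [0.5073 0.1399 0.003 ]
 [0.5066 0.108  0.003 ]
 [0.4605 0.1097 0.003 ]] [0.48413528 0.12479187 0.003     ]
edge [[0.47753175 0.2465988  0.        ]]
[[ 0.4929 -0.162   0.044 ]
 [ 0.4806 -0.2268  0.044 ]]
time: 3.2
position: [0.4827, 0.1238, 0.0179]
tool_rot: [-2.266, -2.176, 0.001]
ft_force: [-0.3, -0.2, 1.6]
grip_width: 0.007
grip_force: 0.0
time: 3.5
position: [0.4831, 0.1249, 0.0084]
tool_rot: [2.263, 2.177, 0.002]
ft_force: [0.0, 0.1, -0.6]
grip_width: 0.004
grip_force: 0.0
```

```bash
python3 inch.py '0 0 .003 0 0;0 0 .005 0 0;0 0 .0055 0 0;0 0 .0055 0 0'; python3 inch.py '0 0 .001 0 0;0 0 .001 0 0'; python3 inch.py '0 0 .001 0 0;0 0 .001 0 0'
```

```text
time: 3.9
position: [0.4828, 0.1251, 0.0034]
tool_rot: [2.262, 2.178, -0.001]
ft_force: [-3.1, -1.1, 12.0]
grip_width: 0.002
grip_force: 6.1
time: 4.1
position: [0.4828, 0.1251, 0.0034]
tool_rot: [2.262, 2.178, -0.002]
ft_force: [-7.3, -2.3, 22.2]
grip_width: 0.007
grip_force: 10.8
time: 4.3
position: [0.4828, 0.1251, 0.0033]
tool_rot: [2.261, 2.177, -0.004]
ft_force: [-9.4, -3.7, 30.9]
grip_width: 0.0
grip_force: 15.5
```

```bash
python3 inch.py '0 0 -.0023 0 0;0 0 -.0023 0 0';python3 inch.py '.005 0 0 0 0;.012 0 0 0 0;.02 -.001 0 0 0;.03 -.001 0 0 0'; python3 - <<'E'
from h import *
im=ctrl.get_image("top"); cv2.imwrite("pics/t2.png",im[:,:,::-1])
g=im[255:315,180:302].astype(int).sum(2)
for r in (22,24,40,42): print(180+np.where(g[r]<300)[0][[0,-1]])
E
```

```text
time: 4.5
position: [0.4831, 0.1254, 0.0034]
tool_rot: [2.262, 2.178, 0.002]
ft_force: [-2.5, -1.1, 9.5]
grip_width: 0.005
grip_force: 4.8
time: 4.9
position: [0.4844, 0.1521, 0.0034]
tool_rot: [2.262, 2.173, -0.002]
ft_force: [0.4, -6.4, 10.8]
grip_width: 0.001
grip_force: 5.5
[180 279]
[180 279]
[186 278]
[187 278]
```

```bash
python3 inch.py '.01 0 0 0 0;.02 -.001 0 0 0;.03 -.001 0 0 0;.04 -.001 0 0 0;.05 -.002 0 0 0;.06 -.002 0 0 0;.06 -.002 0 0 0'; python3 inch.py '0 0 -.01 0 0;0 0 -.05 0 1;0 0 -.1 0 1;0 0 -.15 0 1;0 0 -.15 0 1;0 0 -.15 0 1' 
python3 - <<'E'
from h import *; import pickle
s=snap("wrist","w3",(120,60,520,360),2); pickle.dump(s,open("s_w3.pkl","wb")); print(s["ft_force"]); move([.4824,.265,.1],-.038)
E
```

```text
time: 5.65
position: [0.4844, 0.2155, 0.0035]
tool_rot: [2.261, 2.178, 0.003]
ft_force: [-0.9, -2.0, 8.6]
grip_width: 0.003
grip_force: 4.2
time: 6.25
position: [0.4834, 0.2154, 0.1537]
tool_rot: [2.262, 2.177, 0.003]
ft_force: [0.0, -0.8, -0.5]
grip_width: 0.375
grip_force: 0.0
[ 0.01133973 -0.78639179 -0.45758659]
t 6.3 pos [0.4824 0.2148 0.1521] tool shift [ 0.0502 -0.0019  0.0521]
tool y world angle -0.0382 tool z [-2.e-04 -7.e-04 -1.e+00] q [ 0.35  0.2  -0.9   1.82  0.17  1.2  -0.64]
turn about tool z -0.0002 (tool down)
```

View pics/w3.png

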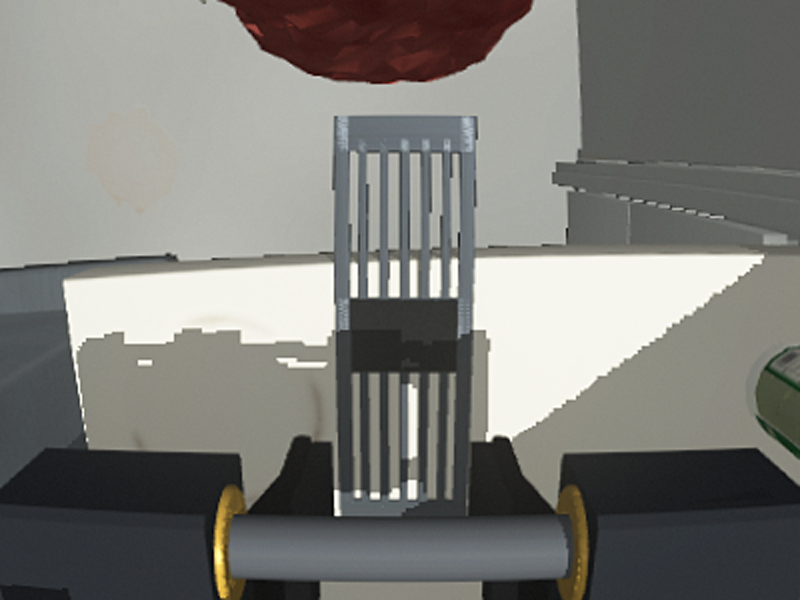

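The grille overhangs the left edge, with far-end crop corners at (334,117) and (477,117) and pad corners at (352,298), (459,298), (457,373) and (352,373). The bag is clearly lower than the board.

```bash
python3 - <<'E'
from h import *; import pickle
s=pickle.load(open("s_w3.pkl","rb"))
f=lambda L,z:ray("wrist",np.array(L)/2+[120,60],z,s)
E=f([[334,117],[477,117]],.002); print(E.round(4)); P=f([[352,298],[459,298],[457,373],[352,373]],.003); print(P.mean(0))
print("edge",f([[200,260],[600,247]],0).round(4))
d=E.mean(0)-P.mean(0); print("ang",np.arctan2(d[1],d[0]), "len",np.hypot(*d[:2]))
E
```

```text
[[0.4601 0.3087 0.002 ]
 [0.5195 0.3066 0.002 ]]
[0.48618007 0.21393383 0.003     ]
edge [[0.398  0.251  0.    ]
 [0.5726 0.2502 0.    ]]
ang 1.5323599621567654 len 0.09376698637999406
```

```bash
python3 inch.py '.0534 .0036 0 0 1;.0534 .0036 0 0 1;.0534 .0036 .04 0 1;.0534 .0036 .08 0 1;.0534 .0036 .11 0 1;.0534 .0036 .13 0 1;.0534 .0036 .145 0 1;.0534 .0036 .162 0 1;.0534 .0036 .162 0 1' 40; python3 - <<'E'
from h import *
move([.488,.268,-.010],-.038)
E
```

```text
time: 7.2
position: [0.4865, 0.2675, -0.0122]
tool_rot: [-2.261, -2.178, 0.007]
ft_force: [-1.4, 0.1, -0.1]
grip_width: 0.998
grip_force: 0.0
t 7.2 pos [ 0.4865  0.2675 -0.0122] tool shift [ 0.0006  0.0015 -0.0022]
tool y world angle -0.0376 tool z [-0.0043 -0.0016 -1.    ] q [ 0.13  0.49 -0.8   1.89  0.43  0.95 -0.92]
turn about tool z 0.0004 (tool down)
```

```bash
python3 inch.py '0 0 0 0 .6;0 0 0 0 .6;0 0 0 0 .6;0 0 0 0 .6;0 0 0 0 .6;0 0 0 0 .6;0 0 0 0 .6' 45; python3 inch.py '0 0 -.005 0 .6;0 0 -.015 0 .6;0 0 -.03 0 .6;0 0 -.05 0 .6;0 0 -.08 0 .6;0 0 -.1 0 .6;0 0 -.1 0 .6'
python3 - <<'E'
from h import *
snap("side","s4",(180,120,500,440),1.8); move([.488,-.15,.09],-.038)
E
```

```text
time: 7.9
position: [0.4888, 0.2685, -0.0093]
tool_rot: [2.263, 2.178, 0.001]
ft_force: [-0.2, 1.3, 2.9]
grip_width: 0.658
grip_force: 45.0
time: 8.6
position: [0.4905, 0.27, 0.0943]
tool_rot: [2.261, 2.177, 0.01]
ft_force: [0.5, -0.1, -1.2]
grip_width: 0.66
grip_force: 45.0
t 8.65 pos [0.4895 0.269  0.0923] tool shift [-0.4188  0.0145  0.0019]
tool y world angle -0.0382 tool z [ 3.7e-03  9.0e-04 -1.0e+00] q [ 0.21  0.35 -0.89  1.81  0.3   1.11 -0.82]
turn about tool z -0.0002 (tool down)
```

View pics/s4.png

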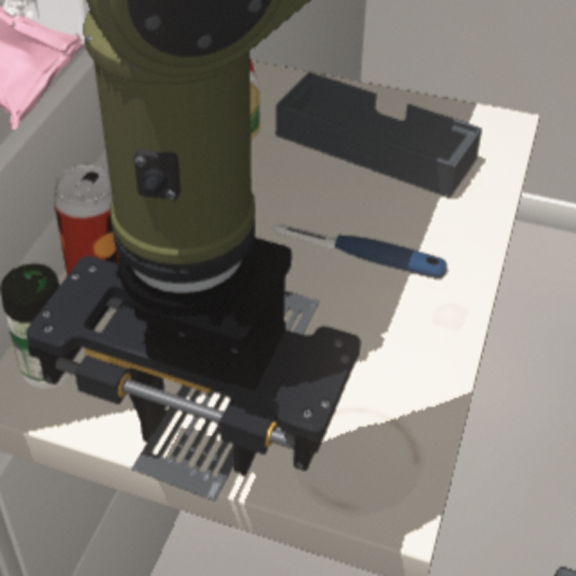

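The side view shows the grille held by its outer end: outer corners at crop (135,467) and (213,495), inner right corner at (318,297). I'll check how level it is.

```bash
python3 - <<'E'
from h import *
px=np.array([[213,495],[135,467],[318,297]])/1.8+[180,120]
for z in (.07,.08,.09,.1,.11,.12): print(z,ray("side",px,z)[:,:2].round(3).tolist())
E
```

```text
0.07 [[0.474, 0.286], [0.533, 0.284], [0.461, 0.09]]
0.08 [[0.471, 0.292], [0.529, 0.29], [0.458, 0.099]]
0.09 [[0.469, 0.298], [0.525, 0.295], [0.456, 0.108]]
0.1 [[0.466, 0.303], [0.522, 0.301], [0.453, 0.117]]
0.11 [[0.463, 0.309], [0.518, 0.307], [0.451, 0.126]]
0.12 [[0.461, 0.315], [0.514, 0.312], [0.448, 0.135]]
```

```bash
python3 inch.py '-.02 .001 -.02 0 .6;-.05 .003 -.02 0 .6;-.09 .005 -.02 .03 .6;-.13 .007 -.02 .05 .6;-.17 .010 -.02 .07 .6;-.21 .012 -.02 .09 .6;-.25 .014 -.02 .11 .6;-.29 .017 -.02 .13 .6;-.33 .019 -.02 .15 .6;-.365 .021 -.02 .15 .6;-.39 .0225 -.02 .15 .6;-.4083 .0235 -.02 .15 .6;-.4083 .0235 -.02 .15 .6;-.4083 .0235 0 .15 .6;-.4083 .0235 .01 .15 .6;-.4083 .0235 .01 .15 .6;-.4083 .0235 .01 .15 .6' 45
python3 - <<'E'
from h import *; import pickle
s=snap("wrist","w5",(120,60,520,360),2); pickle.dump(s,open("s_w5.pkl","wb"))
print(s["ft_force"],s["grip_width"]); move([.4974,-.14,.0345],-.188)
E
```

```text
time: 10.35
position: [0.4961, -0.1396, 0.0801]
tool_rot: [-2.418, -2.004, 0.0]
ft_force: [0.0, 0.6, -0.4]
grip_width: 0.663
grip_force: 45.0
[ 0.02656321  0.55150061 -0.39976596] 0.662916269076163
t 10.4 pos [ 0.4966 -0.1399  0.0807] tool shift [0.     0.0008 0.0462]
tool y world angle -0.187 tool z [ 3.e-04  0.e+00 -1.e+00] q [ 0.82  0.21 -0.66  1.93  0.15  1.05 -0.08]
turn about tool z 0.001 (tool down)
```

View pics/w5.png

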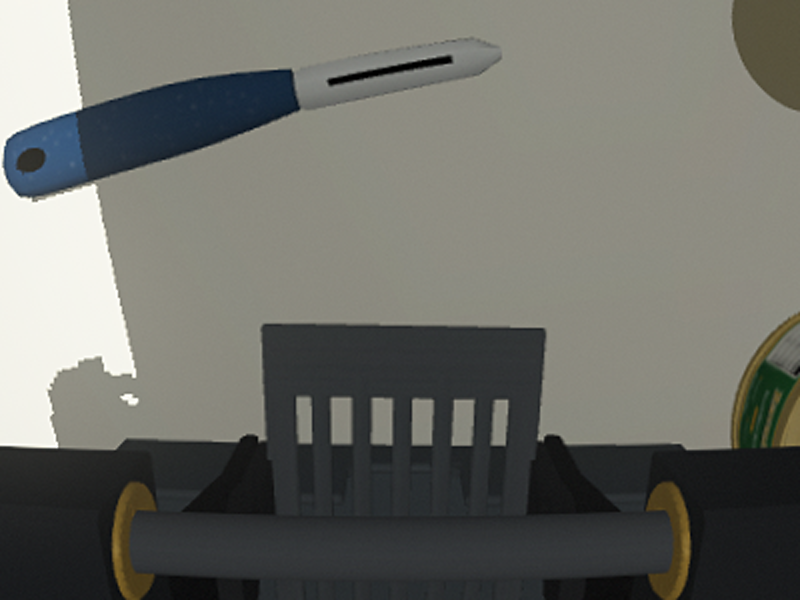

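The grille is held square, its outer end at crop row 325, with the tray beneath and the peeler well clear. Lowering now.

```bash
python3 inch.py '0 0 .015 0 .6;0 0 .028 0 .6;0 0 .037 0 .6;0 0 .041 0 .6;0 0 .041 0 .6' 45; python3 inch.py '0 0 .002 0 .6;0 0 .003 0 .6;0 0 .003 0 .6';python3 inch.py '0 0 .001 0 .6;0 0 .0015 0 .6;0 0 .0015 0 .6'
```

```text
time: 10.9
position: [0.4957, -0.1402, 0.0383]
tool_rot: [-2.419, -2.002, 0.001]
ft_force: [0.2, 1.2, -1.2]
grip_width: 0.665
grip_force: 45.0
time: 11.2
position: [0.4966, -0.1406, 0.0366]
tool_rot: [2.42, 2.003, 0.0]
ft_force: [0.5, 0.5, -0.7]
grip_width: 0.663
grip_force: 45.0
time: 11.5
position: [0.4966, -0.1405, 0.035]
tool_rot: [2.42, 2.003, 0.0]
ft_force: [1.3, 0.4, 0.3]
grip_width: 0.663
grip_force: 45.0
```

```bash
python3 inch.py '0 0 .001 0 .6;0 0 .0015 0 .6;0 0 .0015 0 .6';python3 inch.py '0 0 .001 0 .6;0 0 .001 0 .6;0 0 .001 0 .6'
```

```text
time: 11.8
position: [0.4967, -0.1405, 0.0339]
tool_rot: [2.42, 2.003, -0.0]
ft_force: [-0.7, 0.9, 5.9]
grip_width: 0.66
grip_force: 45.0
time: 12.1
position: [0.4967, -0.1406, 0.0333]
tool_rot: [2.42, 2.003, -0.0]
ft_force: [-1.1, 1.5, 7.8]
grip_width: 0.665
grip_force: 45.0
```

```bash
python3 inch.py '0 0 0 0 .8;0 0 0 0 1;0 0 0 0 1;0 0 0 0 1;0 0 0 0 1;0 0 0 0 1' 20; python3 inch.py '0 0 -.02 0 1;0 0 -.06 0 1;0 0 -.1 0 1;0 0 -.14 0 1;-.06 0 -.17 0 1;-.08 0 -.17 0 1;-.08 0 -.17 0 1;-.08 0 -.17 0 1'
python3 - <<'E'
from h import *; import pickle
s=snap("wrist","w6",(140,60,500,330),2.2); pickle.dump(s,open("s_w6.pkl","wb"))
print(s["ft_force"],s["grip_width"]); move([.49,-.2,.1],-.188)
E
```

```text
time: 12.7
position: [0.4962, -0.1405, 0.0322]
tool_rot: [-2.42, -2.003, 0.0]
ft_force: [-0.0, 0.3, -0.9]
grip_width: 0.985
grip_force: 0.0
time: 13.5
position: [0.4811, -0.2197, 0.2022]
tool_rot: [-2.422, -2.0, -0.001]
ft_force: [1.1, 1.3, 0.4]
grip_width: 1.003
grip_force: 0.0
[1.11317383 1.29105523 0.39175231] 1.0030989922591114
t 13.55 pos [ 0.4813 -0.2183  0.2019] tool shift [0.0195 0.0052 0.1019]
tool y world angle -0.1878 tool z [-4.e-04  1.e-03 -1.e+00] q [ 0.95  0.11 -0.61  1.76  0.07  1.29  0.14]
turn about tool z 0.0002 (tool down)
```

View pics/w6.png

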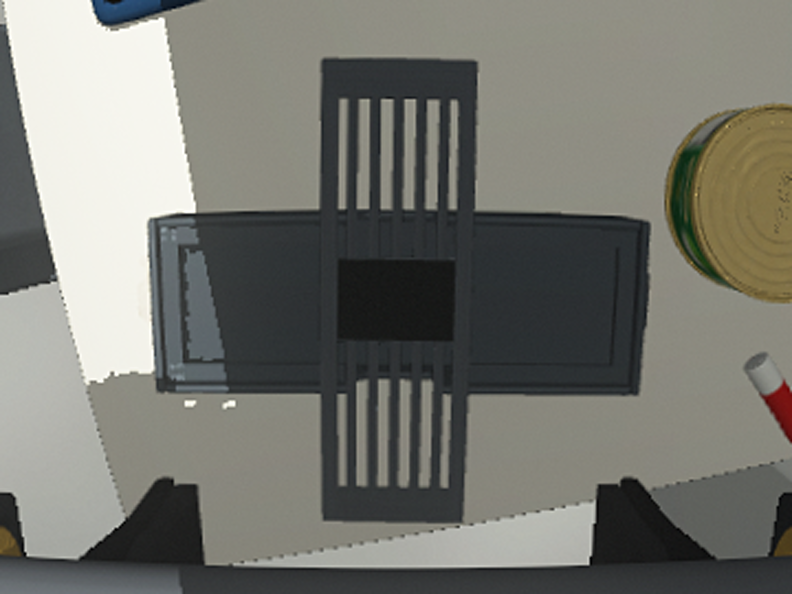

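The grille lies crosswise over the rims. Its crop corners are (321,58), (478,60), (462,521) and (323,521), the pad's are (337,259) to (455,342), and the tray's are (148,217), (650,221), (638,395) and (157,393).

```bash
python3 - <<'E'
from h import *; import pickle
s=pickle.load(open("s_w6.pkl","rb"))
f=lambda L,z:ray("wrist",np.array(L)/2.2+[140,60],z,s)
G=f([[321,58],[478,60],[462,521],[323,521]],.046); print("grille",rect(G,.19,-.06) if 0 else rect(G[[1,0,3,2]]*1,.19,-.06))
print("pad",f([[337,259],[455,259],[455,342],[338,342]],.047).mean(0))
T=f([[650,221],[638,395],[157,393],[148,217]],.044); print("tray",rect(T,.203,.073))
E
```

```text
grille (array([ 0.4861, -0.1944,  1.3675]), [[-0.0, 0.4], [0.1, 0.5], [-0.3, 0.0], [0.3, -1.0]])
pad [ 0.48621696 -0.19482058  0.047     ]
tray (array([ 0.4867, -0.1972, -0.1952]), [[0.9, 0.1], [1.1, -0.5], [-1.0, 0.3], [-1.0, 0.2]])
```

```bash
python3 inch.py '.0242 .0004 .05 .015 1;.0242 .0004 .09 .015 1;.0242 .0004 .12 .015 1;.0242 .0004 .14 .015 1;.0242 .0004 .155 .015 1;.0242 .0004 .162 .015 1;.0242 .0004 .168 .015 1;.0242 .0004 .168 .015 1' 20; python3 - <<'E'
from h import *
print(ctrl.get_state()["ft_force"]);move([.4862,-.1946,.034],-.203)
E
```

```text
time: 14.35
position: [0.4865, -0.1951, 0.0343]
tool_rot: [-2.435, -1.985, -0.0]
ft_force: [-0.3, 0.1, -0.2]
grip_width: 1.004
grip_force: 0.0
[-0.26584301  0.10464328 -0.22078777]
t 14.35 pos [ 0.4865 -0.1951  0.0343] tool shift [ 0.0005 -0.0004  0.0003]
tool y world angle -0.2026 tool z [ 0.e+00  1.e-04 -1.e+00] q [ 0.87  0.29 -0.6   1.95  0.2   0.96 -0.03]
turn about tool z 0.0004 (tool down)
```

```bash
python3 inch.py '0 0 0 0 .6;0 0 0 0 .6;0 0 0 0 .6;0 0 0 0 .6;0 0 0 0 .6;0 0 0 0 .6;0 0 -.01 0 .6;0 0 -.03 0 .6;0 0 -.06 0 .6;0 0 -.06 0 .6' 30; python3 inch.py '0 0 0 -.12 .6;0 0 0 -.24 .6;0 0 0 -.36 .6;0 0 0 -.48 .6;0 0 0 -.6 .6;0 0 0 -.72 .6;0 0 0 -.84 .6;0 0 0 -.96 .6;0 0 0 -1.08 .6;0 0 0 -1.2 .6;0 0 0 -1.32 .6;0 0 0 -1.44 .6;0 0 0 -1.53 .6;0 0 0 -1.581 .6;0 0 0 -1.581 .6;0 0 0 -1.581 .6;0 0 0 -1.581 .6'
python3 - <<'E'
from h import *; import pickle
s=ctrl.get_state(); pickle.dump(s,open("s_w7.pkl","wb"))
a=ctrl.get_image("wrist")[:,:,::-1]; b=ctrl.get_image("top")[:,:,::-1]
cv2.imwrite("pics/w7_raw.png",a); cv2.imwrite("pics/t7_raw.png",b)
o=np.zeros((600,800,3),np.uint8)
o[:,:500]=cv2.resize(a[0:360,170:470],(500,600),interpolation=2); o[:,500:]=cv2.resize(b[215:355,372:442],(300,600),interpolation=2)
cv2.imwrite("pics/v7.png",o); print(s["ft_force"],s["grip_width"]); move([.4867,-.1972,.03],1.378)
E
```

```text
time: 15.35
position: [0.4892, -0.1962, 0.0985]
tool_rot: [2.43, 1.981, 0.005]
ft_force: [0.6, -0.1, -0.7]
grip_width: 0.669
grip_force: 30.0
time: 17.05
position: [0.4862, -0.1953, 0.0942]
tool_rot: [-0.304, -3.127, 0.0]
ft_force: [0.2, 0.5, -1.2]
grip_width: 0.676
grip_force: 30.0
[ 0.16718101  0.5313173  -1.17514834] 0.6761724588435297
t 17.15 pos [ 0.4863 -0.1953  0.0943] tool shift [-0.0008 -0.0018  0.0643]
tool y world angle 1.3775 tool z [-1.e-04 -1.e-04 -1.e+00] q [ 1.08  0.25 -0.83  1.89  0.21  1.09  1.55]
turn about tool z -0.0005 (tool down)
```

View pics/v7.png

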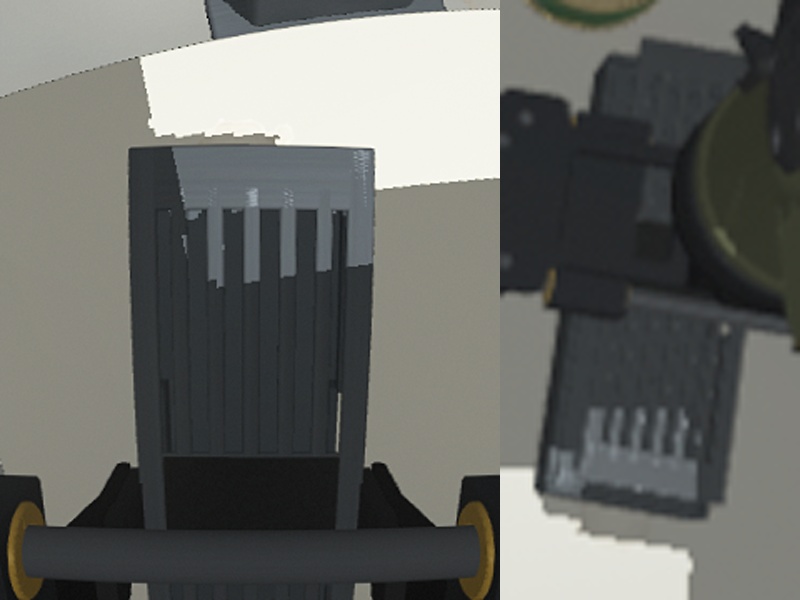

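```bash
python3 - <<'E'
from h import *; import pickle
s=pickle.load(open("s_w7.pkl","rb"))
T=R.from_rotvec(s["tool_rot"])
for z in (.104,.106,.108):
    C=ray("wrist",np.array([[130,148],[373,150],[163,456],[340,456]])*.6+[170,0],z,s); L=T.inv().apply(C-s["position"]); print(z,L.round(4).tolist())
E
```

```text
0.104 [[0.0955, -0.0293, -0.0098], [0.0951, 0.0299, -0.0098], [0.0166, -0.0229, -0.0098], [0.0167, 0.0237, -0.0098]]
0.106 [[0.0952, -0.0289, -0.0118], [0.0948, 0.0295, -0.0118], [0.0173, -0.0226, -0.0118], [0.0174, 0.0234, -0.0118]]
0.108 [[0.095, -0.0285, -0.0138], [0.0946, 0.0291, -0.0138], [0.0181, -0.0223, -0.0138], [0.0182, 0.0231, -0.0138]]
```

```bash
python3 inch.py '-.001 -.0018 .02 0 .6;-.001 -.0018 .036 0 .6;-.001 -.0018 .045 0 .6;-.001 -.0018 .05 0 .6;-.001 -.0018 .05 0 .6;-.001 -.0018 .05 0 .6' 30; python3 - <<'E'
from h import *
s=ctrl.get_state();print(s["ft_force"],s["torque"]);move([.4867,-.1972,.028],1.378)
E
python3 inch.py '0 0 .004 0 .6;0 0 .008 0 .6;0 0 .011 0 .6;0 0 .012 0 .6;0 0 .012 0 .6'
```

```text
time: 17.75
position: [0.4873, -0.1973, 0.0447]
tool_rot: [0.302, 3.126, -0.0]
ft_force: [1.7, -1.1, -1.6]
grip_width: 0.671
grip_force: 30.0
[ 1.65189988 -1.05881792 -1.5835057 ] [ 0.05889678 -0.15910001  0.01441431]
t 17.75 pos [ 0.4873 -0.1973  0.0447] tool shift [ 0.0006 -0.      0.0167]
tool y world angle 1.3782 tool z [ 5.e-04 -2.e-04 -1.e+00] q [ 1.04  0.32 -0.8   1.93  0.27  1.    1.5 ]
turn about tool z 0.0002 (tool down)
time: 18.25
position: [0.4868, -0.1973, 0.0321]
tool_rot: [-0.302, -3.127, -0.0]
ft_force: [0.7, -0.2, -1.1]
grip_width: 0.671
grip_force: 30.0
```

```bash
python3 inch.py '0 0 .002 0 .6;0 0 .003 0 .6;0 0 .003 0 .6';  python3 inch.py '0 0 .001 0 .6;0 0 .0015 0 .6;0 0 .0015 0 .6'
```

```text
time: 18.55
position: [0.4868, -0.1973, 0.0292]
tool_rot: [-0.302, -3.127, -0.0]
ft_force: [-0.1, -0.6, -1.3]
grip_width: 0.674
grip_force: 30.0
time: 18.85
position: [0.4871, -0.1974, 0.0286]
tool_rot: [-0.302, -3.127, 0.001]
ft_force: [-1.8, 1.2, 5.2]
grip_width: 0.672
grip_force: 30.0
```

```bash
python3 inch.py '0 0 0 0 .8;0 0 0 0 1;0 0 0 0 1;0 0 0 0 1;0 0 0 0 1;0 0 -.02 0 1;0 0 -.05 0 1;0 0 -.1 0 1;0 0 -.15 0 1;-.05 0 -.2 0 1;-.09 0 -.2 0 1;-.09 0 -.2 0 1;-.09 0 -.2 0 1' 20
python3 - <<'E'
from h import *; import pickle
s=snap("wrist","w8",(170,30,470,330),2); print(s["position"],s["ft_force"])
a=cv2.imread("pics/w8.png"); b=ctrl.get_image("side")[:,:,::-1]
o=np.zeros((600,800,3),np.uint8); o[:,:600]=a; c=cv2.resize(b[150:270,320:480],(200,150)); 
o[:150,600:]=c; cv2.imwrite("pics/v8.png",o); pickle.dump(s,open("s_w8.pkl","wb"))
E
```

```text
time: 20.15
position: [0.5762, -0.2141, 0.2271]
tool_rot: [-0.301, -3.127, -0.004]
ft_force: [-0.4, -0.7, -0.8]
grip_width: 0.998
grip_force: 0.0
[ 0.57615765 -0.2141207   0.22706533] [-0.44110466 -0.74110902 -0.83600537]
```

View pics/v8.png

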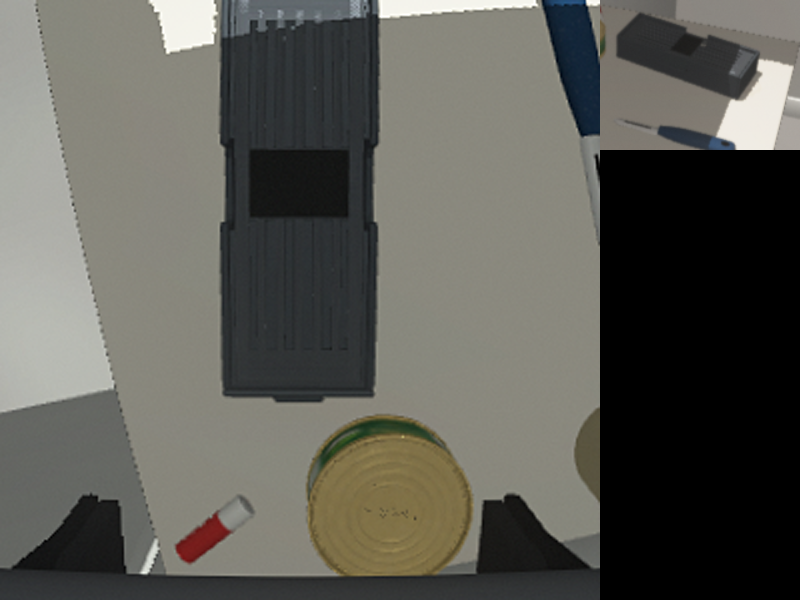

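The grille lies in line inside the rim, its pad at (250–348,150–217) between the notches, and the gripper is clear. I'm handing in the job.

```bash
python3 -c "
from bench import ctrl; print(ctrl.close_job())"
```

```text
the job is handed in; nothing more can be done
None
```

The job is handed in at about 20 s of the 72 s: I slid the grille past the left edge, laid it crosswise over the tray's rims, then lowered it in at the notches, where the last pictures show it in line inside the rim and let go; the result of the judging was not returned.

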